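Find the loose clamp bolt and hold its cover open

TASK

One of the three clamp bolts on the board carrier has lost its nut: tap down on each of the three bolt heads to find the one that sinks well in, and only when all three have been tapped take the bail of that bolt's hinged cover and lift it. Finish while still gripping the bail and holding that cover open at about 45 degrees, so that a technician can get at the bolt; do not let go. Leave the other two covers shut, and do not disturb the reel, the bottle and the screwdriver.

Things in the scene. Friction and masses are not known exactly. Their poses are not given: they have to be found in the camera images.
- carrier: Fixed board carrier: aluminium clamp rail, 110 (x) x 300 (y) x 45 mm high, a lower black shelf with a circuit board behind it (to x = +135 mm). Origin: centre of the rail's underside, on the bench. z up, +x away from the robot (yaw within 0.3 rad), +y to the robot's left. Stations left, middle, right at y = +95, 0, -95 mm, each a bolt with a hinged cover.
- bolt_left_top (a point): Centre of the flat top of the left bolt's round steel head (22 mm diameter). Untouched it is 67 mm above the bench, 16 mm above its cover, whose window the head sticks up through. It moves down with the bolt and not with the cover.
- bolt_left (a joint): How far the left bolt has been pushed down, m; 0 at the start. Every bolt slides down under a push of more than about 2 N from above and stays where pushed. A sound bolt stops hard after about 2 mm; the loose one sinks 10 mm to its stop. Exactly one of the three is loose, it may be any, and it looks like the others until tapped.
- cover_left (a joint): Opening angle of the left cover, rad: 0 shut and flat, 0.79 = 45 degrees, 1.2 fully up. Steel cover 60 mm wide, 5 mm thick, with a window for the bolt head, hinged along the carrier's y on the far side of the bolt; its front edge rises. Spring and weight shut it when let go; about 2 to 5 N at the bail's bar lifts and holds it.
- hinge_left (a point): Point on the left cover's hinge line, at the middle of the cover; 48 mm above the bench, 40 mm behind (+x) the bolt's axis. It does not move.
- bail_left_bar (a point): Middle of the grip bar of the left cover's bail: round steel bar, 10 mm diameter, along the carrier's y, 46 mm free between two 8 mm arms that run back to the cover's front edge. Shut, it is 85 mm above the bench, 88 mm in front (-x) of the bolt's axis and 28 mm in front of the rail, nothing under it. It swings with the cover, radius 133 mm about the hinge.
- bolt_middle_top (a point): Centre of the flat top of the middle bolt's round steel head (22 mm diameter). Untouched it is 67 mm above the bench, 16 mm above its cover, whose window the head sticks up through. It moves down with the bolt and not with the cover.
- bolt_middle (a joint): How far the middle bolt has been pushed down, m; 0 at the start. Every bolt slides down under a push of more than about 2 N from above and stays where pushed. A sound bolt stops hard after about 2 mm; the loose one sinks 10 mm to its stop. Exactly one of the three is loose, it may be any, and it looks like the others until tapped.
- cover_middle (a joint): Opening angle of the middle cover, rad: 0 shut and flat, 0.79 = 45 degrees, 1.2 fully up. Steel cover 60 mm wide, 5 mm thick, with a window for the bolt head, hinged along the carrier's y on the far side of the bolt; its front edge rises. Spring and weight shut it when let go; about 2 to 5 N at the bail's bar lifts and holds it.
- hinge_middle (a point): Point on the middle cover's hinge line, at the middle of the cover; 48 mm above the bench, 40 mm behind (+x) the bolt's axis. It does not move.
- bail_middle_bar (a point): Middle of the grip bar of the middle cover's bail: round steel bar, 10 mm diameter, along the carrier's y, 46 mm free between two 8 mm arms that run back to the cover's front edge. Shut, it is 85 mm above the bench, 88 mm in front (-x) of the bolt's axis and 28 mm in front of the rail, nothing under it. It swings with the cover, radius 133 mm about the hinge.
- bolt_right_top (a point): Centre of the flat top of the right bolt's round steel head (22 mm diameter). Untouched it is 67 mm above the bench, 16 mm above its cover, whose window the head sticks up through. It moves down with the bolt and not with the cover.
- bolt_right (a joint): How far the right bolt has been pushed down, m; 0 at the start. Every bolt slides down under a push of more than about 2 N from above and stays where pushed. A sound bolt stops hard after about 2 mm; the loose one sinks 10 mm to its stop. Exactly one of the three is loose, it may be any, and it looks like the others until tapped.
- cover_right (a joint): Opening angle of the right cover, rad: 0 shut and flat, 0.79 = 45 degrees, 1.2 fully up. Steel cover 60 mm wide, 5 mm thick, with a window for the bolt head, hinged along the carrier's y on the far side of the bolt; its front edge rises. Spring and weight shut it when let go; about 2 to 5 N at the bail's bar lifts and holds it.
- hinge_right (a point): Point on the right cover's hinge line, at the middle of the cover; 48 mm above the bench, 40 mm behind (+x) the bolt's axis. It does not move.
- bail_right_bar (a point): Middle of the grip bar of the right cover's bail: round steel bar, 10 mm diameter, along the carrier's y, 46 mm free between two 8 mm arms that run back to the cover's front edge. Shut, it is 85 mm above the bench, 88 mm in front (-x) of the bolt's axis and 28 mm in front of the rail, nothing under it. It swings with the cover, radius 133 mm about the hinge.
- reel: Bystander: metal solder reel, 54 mm diameter, 46 mm high, standing loose on the bench to the left of the carrier. Origin: centre of its underside.
- bottle: Bystander: small blue bottle with white cap, 44 mm diameter, 110 mm high, standing loose to the right of the carrier. Origin: centre of its underside.
- driver: Bystander: screwdriver with black handle, 170 mm long, lying loose on the bench to the left of the carrier, beyond the reel. Origin: on its underside.

How it is judged (in metres and radians):
On the way, in this order (a step that is already met when the one before it is completed fails the run):
1. all three bolts have been tapped down (each by more than 1 mm) (value of joint each of bolt_left, bolt_middle, bolt_right above 0.001 m), for 0.1 s.
2. the loose bolt's cover is lifted past 0.6 rad in the fingers (((value of joint bolt_left above 0.006 m and value of joint cover_left above 0.6 rad and contact force between cover_left and the fingers above 1 N) or (value of joint bolt_middle above 0.006 m and value of joint cover_middle above 0.6 rad and contact force between cover_middle and the fingers above 1 N) or (value of joint bolt_right above 0.006 m and value of joint cover_right above 0.6 rad and contact force between cover_right and the fingers above 1 N))), for 0.2 s.
At the end, for the whole second after the job is handed in: The cover of the bolt that sank over 6 mm is held still in the fingers (over 1 N on its bail), open 0.6 to 1.0 rad; the other covers are under 0.1 rad; all three bolts have been tapped; reel, bottle and screwdriver are within 30 mm of their places, the bottle upright (all of step 1 and ((value of joint bolt_left above 0.006 m and value of joint cover_left between 0.6 and 1 rad and contact force between cover_left and the fingers above 1 N and velocity of joint cover_left between -0.15 and 0.15 rad/s and value of joint each of cover_middle, cover_right below 0.1 rad) or (value of joint bolt_middle above 0.006 m and value of joint cover_middle between 0.6 and 1 rad and contact force between cover_middle and the fingers above 1 N and velocity of joint cover_middle between -0.15 and 0.15 rad/s and value of joint each of cover_left, cover_right below 0.1 rad) or (value of joint bolt_right above 0.006 m and value of joint cover_right between 0.6 and 1 rad and contact force between cover_right and the fingers above 1 N and velocity of joint cover_right between -0.15 and 0.15 rad/s and value of joint each of cover_left, cover_middle below 0.1 rad)) and distance of each of reel, bottle, driver from where it was at the start of the episode below 0.03 m and angle between bottle's own z axis and vertical below 0.3 rad); the arm keeps its last pose, push and grip.
It fails at once if a cover lifted (over 0.25 rad) whose bolt has not been found loose, or before all three bolts were tapped ((value of joint cover_left above 0.25 rad and not (value of joint bolt_left above 0.006 m and value of joint each of bolt_left, bolt_middle, bolt_right above 0.001 m)) or (value of joint cover_middle above 0.25 rad and not (value of joint bolt_middle above 0.006 m and value of joint each of bolt_left, bolt_middle, bolt_right above 0.001 m)) or (value of joint cover_right above 0.25 rad and not (value of joint bolt_right above 0.006 m and value of joint each of bolt_left, bolt_middle, bolt_right above 0.001 m))).
It fails at once if reel, bottle or screwdriver knocked more than 30 mm from its place, or the bottle tipped (distance of any of reel, bottle, driver from where it was at the start of the episode above 0.03 m or angle between bottle's own z axis and vertical above 0.3 rad).
It also fails if it takes over 48 s, if anything falls off the work surface, if the arm or the gripper's body presses on something with over 40 N, if the wrist force passes 120 N, or if a joint passes its speed limit or range.

ROBOT

A 7-joint arm with a two-finger parallel gripper is mounted at the origin on the work surface. World frame = base frame: x ahead of the robot, y to its left, z up, the work surface at z = 0. Lengths are in mm, angles in rad, forces in N, time in s.
With the tool pointing down it reaches from about 425 to 875 mm from the base axis. Payload 9.9 kg.
Tool frame: the origin (TCP) lies midway between the tips of the shut fingers; the grasp point (between the pads) lies 19 mm behind it; z points along the fingers, x is the direction in which the jaws open and shut, and the axes are right-handed (so a half turn about z gives the same grasp; the last joint's range is limited). The gripper opens to 85 mm and grips with 20 to 120 N. Pads are 22 mm wide; open, the fingers measure 114 mm over their backs; the gripper's body (76 mm by 85 mm) begins 54 mm behind the grasp point. The pads swing forward as they close: fully open they stand 13 mm farther back than shut.
Start: joints at [1.034, 0.576, 0.025, 1.437, -0.015, 1.129, -0.057], TCP at [295.307, -606.978, 231.289] pointing down, gripper open.
Joint ranges: [-2.76, 2.76], [-0.34, 2.15], [-1.52, 1.57], [0.19, 2.46], [-1.09, 4.23], [0.17, 1.99], [-2.82, 2.82]. Speed limits (rad/s): [2.22, 2.22, 3.01, 3.01, 3.14, 3.14, 3.14].

INTERFACE

Orientations are given as a unit quaternion [w, x, y, z].
In Python, from plant import robot gives the robot as it stands. The module is installed in compiled form; this text tells all that it offers.
- The arm moves only by the tool arm_command, never from a script. Its argument "steps" is a list of rows, each a list of 5 numbers: the shift along the tool's x, y, z in cm, then the turn about the tool's z in rad, then the gripper's target within -1 to 1 (shut at 1, half-way at 0, fully open at -1). In form: [[x, y, z, yaw, claw], ...]. A call has 1 to 5 rows; each row shifts and turns the commanded pose from where the row before left it, along the tool's axes as they then stand; what a row does not reach is not made up. A row lasts 1/10 s, in which the tool goes at most 50 mm and 8.59 degrees, less where a joint would pass 70% of its speed; a pose out of reach is approached as far as the arm can. A call with a gripper value outside its range is refused whole. The fingers move at their own pace and stop on an object; the grip force is fixed at half the most. Time passes only in rows, so rows that do not move let the fingers close. It gives the time, the measured TCP pose, the force and the opening at its end, in the units of the state.
- robot.read_state(): the state, without advancing time (a new reading comes with each control period).
- robot.camera(name): name is "side" or "top" or "wrist"; returns a dict with "frame" (384x512x3 uint8, red, green, blue), "fx", "fy", "cx", "cy" (pixels), "rvec" (rotation vector, rad) and "tvec" (3), from world to camera coordinates, as OpenCV has them; the wrist camera has in their place "mount" (4x4, takes a point from camera to tool coordinates, whose origin is the TCP and whose axes are the tool frame's). Camera axes: x right, y down, z forward; pixel columns grow to the right and rows downward; lengths in mm; the calibration is good to about 2 mm. A picture is of the moment at which its call begins: read the wrist's pose just before it. There is no depth.
- robot.close_job(): hands the job in, once; it reports no verdict.
Trained networks look in a picture, given as the dict that the camera call returned (one of the last four; its "shot" number tells which), for a name from the list of things; names that differ only in an ending like _2 or _b are one class to them, and where a whole thing is asked for, a point or a joint stands for the part that bears it (a point fixed in the world has none). Each returns a list of dicts, best first, with "conf" (0 to 1); they miss things now and then, are a little off and sometimes report something else, mostly with a low value. They report only what shows in the picture. A call takes as long as a camera call.
- robot.spot_in(thing, picture): "point" ([x, y, z] in mm, in world coordinates, good to about 4 mm: the middle of the surface that is visible of it).
- robot.pinpoint(thing, picture): "point" ([x, y, z] in mm, in world coordinates, good to about 4 mm: a listed point, or the origin of a listed thing).
The state is a dict: "clock": time; "q": joint angles; "joint_velocities": joint speeds; "effort": joint torques, N m; "tcp_pos": TCP position; "ee_rot": TCP orientation; "contact_force": force on the tool from outside, world axes, zero at the start; "ft_torque": the same for the moment, N m; "gripper_width": finger opening in mm.
Only numpy, scipy, OpenCV 4.12 (cv2) and the standard library are available. Lean on these libraries where they do the work, as an engineer would, in place of code of your own. Each camera call takes 0.05 s, during which the arm holds its last target.

## Working session

There is one attempt and no reset: what is moved stays moved. The work goes in short steps, Python scripts to look and compute and a tool call to move; the robot and the scene stay as the last step left them, time stands still between calls to the robot, and variables do not carry over. Pictures are saved under pics/ and viewed, and the job is handed in when it is done.

Besides the shell and the picture viewer there is one more tool, called after "Call:" as name([rows], argument=value, ...), one row to a line, values as JSON. arm_command: Moves the arm, as the interface text tells. Its arguments: {"type":"object","properties":{"steps":{"type":"array","items":{"type":"array","items":{"type":"number"}}}},"required":["steps"]}

```bash
mkdir -p pics; cat > h.py <<'E'
from plant import robot
import cv2, numpy as np
def snap(n,fn):
    p=robot.camera(n); cv2.imwrite('pics/'+fn,p['frame'][:,:,::-1]); return p
E
python3 - <<'E'
from h import *
np.set_printoptions(precision=3,suppress=True)
s=robot.read_state(); print(s['clock'],s['tcp_pos'],s['ee_rot'],s['gripper_width'],s['contact_force'])
for c in ['top','side']:
    p=snap(c,c+'0.png')
    for t in ['carrier','bolt_left_top','bolt_middle_top','bolt_right_top','bail_left_bar','bail_middle_bar','bail_right_bar','hinge_left','hinge_middle','hinge_right','reel','bottle','driver']:
        r=robot.pinpoint(t,p); print(c,t,[(np.round(d['point']),round(d['conf'],2)) for d in r[:2]])
print(robot.read_state()['clock'])
E
```

```text
0.0 [ 295.124 -606.569  230.45 ] [-0.     0.848 -0.53  -0.001] 85.44534605091306 [ 0.062 -0.565 -0.457]
top carrier [(array([609.,  87.,  -2.]), 0.87)]
top bolt_left_top [(array([617., 175.,  66.]), 0.69)]
top bolt_middle_top []
top bolt_right_top [(array([595.,  -8.,  63.]), 0.68)]
top bail_left_bar [(array([532., 192.,  88.]), 0.65)]
top bail_middle_bar [(array([520.,  93.,  86.]), 0.65)]
top bail_right_bar [(array([506.,  -0.,  84.]), 0.88), (array([645.,  79.,  48.]), 0.48)]
top hinge_left [(array([659., 177.,  44.]), 0.7), (array([608.,  87.,   0.]), 0.46)]
top hinge_middle [(array([646.,  81.,  41.]), 0.76)]
top hinge_right [(array([636., -14.,  49.]), 0.97), (array([610.,  84.,   0.]), 0.34)]
top reel [(array([413., 327.,  -0.]), 0.63)]
top bottle [(array([ 540., -415.,   -1.]), 0.74)]
top driver [(array([614., 360.,   3.]), 0.94)]
side carrier [(array([606.,  89.,   1.]), 0.87)]
side bolt_left_top [(array([615., 183.,  65.]), 0.48)]
side bolt_middle_top [(array([606.,  87.,  67.]), 0.73), (array([511.,   3.,  86.]), 0.32)]
side bolt_right_top [(array([594., -10.,  65.]), 0.6)]
side bail_left_bar [(array([526., 190.,  85.]), 0.8)]
side bail_middle_bar [(array([519.,  96.,  84.]), 0.94)]
side bail_right_bar [(array([510.,   3.,  84.]), 0.95), (array([519.,  99.,  82.]), 0.39)]
side hinge_left [(array([655., 178.,  51.]), 0.82)]
side hinge_middle [(array([647.,  76.,  50.]), 0.98)]
side hinge_right [(array([636.,  -9.,  48.]), 0.83)]
side reel [(array([412., 326.,   1.]), 0.85), (array([635., -10.,  48.]), 0.36)]
side bottle [(array([ 547., -417.,    1.]), 0.89), (array([607.,  83.,  69.]), 0.36)]
side driver [(array([616., 365.,  -3.]), 0.79)]
1.4
```

View pictures.

View pics/top0.png

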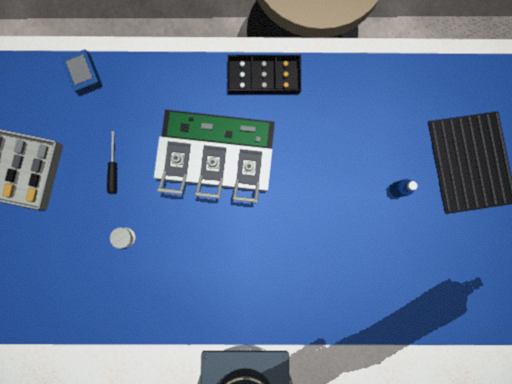

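View pics/side0.png

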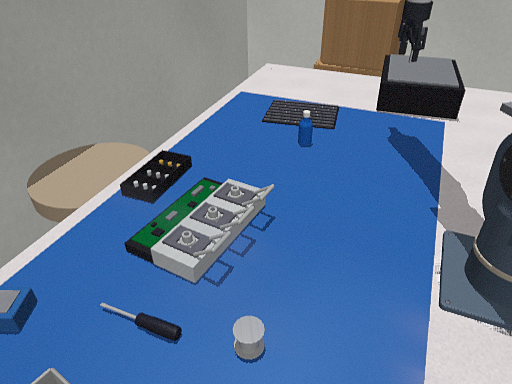

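```bash
python3 - <<'E'
import numpy as np
from scipy.optimize import least_squares
L={(0,95):[(617,175),(615,183)],(0,0):[(606,87),(609,87),(606,89)],(0,-95):[(595,-8),(594,-10)],
(-88,95):[(532,192),(526,190)],(-88,0):[(520,93),(519,96)],(-88,-95):[(506,0),(510,3)],
(40,95):[(659,177),(655,178)],(40,0):[(646,81),(647,76)],(40,-95):[(636,-14),(636,-9)]}
A=[];B=[]
for k,v in L.items():
    for p in v:A.append(k);B.append(p)
A=np.array(A,float);B=np.array(B,float)
def T(x,a):
    c,s=np.cos(x[2]),np.sin(x[2]);return a@np.array([[c,s],[-s,c]])+x[:2]
r=least_squares(lambda x:(T(x,A)-B).ravel(),[606,87,-.1],loss='soft_l1',f_scale=3)
print(r.x,np.round(np.abs(T(r.x,A)-B).max(0),1))
for k in L:print(k,np.round(T(r.x,np.array([k],float)),1))
q=[0,.848,-.53,0]
from scipy.spatial.transform import Rotation as R
print(np.round(R.from_quat([.848,-.53,-.001,0]).as_matrix(),3))
E
```

```text
[ 6.06339409e+02  8.62538133e+01 -1.10286636e-01] [3.3 5.9]
(0, 95) [[616.8 180.7]]
(0, 0) [[606.3  86.3]]
(0, -95) [[595.9  -8.2]]
(-88, 95) [[529.3 190.4]]
(-88, 0) [[518.9  95.9]]
(-88, -95) [[508.4   1.5]]
(40, 95) [[656.6 176.3]]
(40, 0) [[646.1  81.9]]
(40, -95) [[635.6 -12.6]]
[[ 0.438 -0.899 -0.002]
 [-0.899 -0.438  0.001]
 [-0.002  0.001 -1.   ]]
```

```bash
cat >> h.py <<'E'
from scipy.spatial.transform import Rotation as R
YAW=-0.1103
C=np.array([606.3,86.3])
def c2w(x,y):
    c,s=np.cos(YAW),np.sin(YAW); return C+np.array([c*x-s*y,s*x+c*y])
def st():
    s=robot.read_state(); w,x,y,z=s['ee_rot']; M=R.from_quat([x,y,z,w]).as_matrix()
    a=np.arctan2(M[1,0],M[0,0]); print('t',round(s['clock'],2),'tcp',np.round(s['tcp_pos'],1),'ang',round(a,3),'tilt',np.round(M[:,2],3),'F',np.round(s['contact_force'],1),'w',round(s['gripper_width'],1)); return np.array(s['tcp_pos']),a
def plan(tgt,ang=YAW,step=45):
    p,a=st(); d=np.array(tgt,float)-p; da=(ang-a+np.pi)%(2*np.pi)-np.pi
    n=int(max(np.ceil(np.linalg.norm(d)/step),np.ceil(abs(da)/.14),1))
    print('target',np.round(tgt,1),'n',n)
    for i in range(n):
        u=d/n; c,s=np.cos(a),np.sin(a)
        # tool x=(c,s), tool y=(s,-c), z down
        print([round((u[0]*c+u[1]*s)/10,2),round((u[0]*s-u[1]*c)/10,2),round(-u[2]/10,2),round(-da/n,3)])
        a+=da/n
E
python3 - <<'E'
from h import *
plan([*c2w(0,-95),150])
E
```

```text
t 1.4 tcp [ 295.3 -607.   231.3] ang -1.118 tilt [-0.  0. -1.] F [ 0.1 -0.5  0.1] w 85.5
target [595.8  -8.1 150. ] n 15
[np.float64(-2.71), np.float64(-3.55), np.float64(0.54), np.float64(-0.067)]
[np.float64(-2.47), np.float64(-3.72), np.float64(0.54), np.float64(-0.067)]
[np.float64(-2.21), np.float64(-3.88), np.float64(0.54), np.float64(-0.067)]
[np.float64(-1.95), np.float64(-4.02), np.float64(0.54), np.float64(-0.067)]
[np.float64(-1.67), np.float64(-4.14), np.float64(0.54), np.float64(-0.067)]
[np.float64(-1.39), np.float64(-4.24), np.float64(0.54), np.float64(-0.067)]
[np.float64(-1.1), np.float64(-4.33), np.float64(0.54), np.float64(-0.067)]
[np.float64(-0.81), np.float64(-4.39), np.float64(0.54), np.float64(-0.067)]
[np.float64(-0.51), np.float64(-4.44), np.float64(0.54), np.float64(-0.067)]
[np.float64(-0.22), np.float64(-4.46), np.float64(0.54), np.float64(-0.067)]
[np.float64(0.08), np.float64(-4.47), np.float64(0.54), np.float64(-0.067)]
[np.float64(0.38), np.float64(-4.45), np.float64(0.54), np.float64(-0.067)]
[np.float64(0.68), np.float64(-4.41), np.float64(0.54), np.float64(-0.067)]
[np.float64(0.98), np.float64(-4.36), np.float64(0.54), np.float64(-0.067)]
[np.float64(1.27), np.float64(-4.28), np.float64(0.54), np.float64(-0.067)]
```

Call:
arm_command([
  [-2.7, -3.6, 0, -0.067, 1],
  [-2.5, -3.7, 0, -0.067, 1],
  [-2.2, -3.9, 0, -0.067, 1],
  [-2.0, -4.0, 0, -0.067, 1],
  [-1.7, -4.1, 0, -0.067, 1],
])

```text
clock: 1.9
tcp_pos: [395.6, -405.3, 231.5]
ee_rot: [0.0, 0.925, -0.38, 0.0]
contact_force: [1.0, 0.8, 0.1]
gripper_width: 12.1
```

```bash
sed -i 's/print(\[round/print([float(x) for x in [round/; s/round(-da\/n,3)\])/round(-da\/n,3)]])/' h.py; python3 -c "
from h import *
plan([*c2w(0,-95),150])"
```

```text
t 1.9 tcp [ 395.6 -405.3  231.5] ang -0.78 tilt [ 0. -0. -1.] F [1.  0.8 0.1] w 12.1
target [595.8  -8.1 150. ] n 11
[-1.25, -3.85, 0.74, -0.061]
[-1.01, -3.92, 0.74, -0.061]
[-0.77, -3.97, 0.74, -0.061]
[-0.53, -4.01, 0.74, -0.061]
[-0.28, -4.03, 0.74, -0.061]
[-0.04, -4.04, 0.74, -0.061]
[0.21, -4.04, 0.74, -0.061]
[0.46, -4.02, 0.74, -0.061]
[0.7, -3.98, 0.74, -0.061]
[0.94, -3.93, 0.74, -0.061]
[1.18, -3.87, 0.74, -0.061]
```

Call:
arm_command([
  [-1.25, -3.85, 0.7, -0.061, 1],
  [-1.0, -3.9, 0.7, -0.061, 1],
  [-0.8, -4.0, 0.7, -0.061, 1],
  [-0.5, -4.0, 0.7, -0.061, 1],
  [-0.3, -4.0, 0.7, -0.061, 1],
])

```text
clock: 2.4
tcp_pos: [486.9, -225.3, 196.3]
ee_rot: [0.0, 0.972, -0.236, 0.0]
contact_force: [0.5, -0.5, 0.0]
gripper_width: 0.3
```

Call:
arm_command([
  [-0.05, -4.05, 0.7, -0.061, 1],
  [0.2, -4.0, 0.7, -0.061, 1],
  [0.5, -4.0, 0.7, -0.061, 1],
  [0.7, -4.0, 0.7, -0.061, 1],
  [0.9, -3.9, 0.7, -0.061, 1],
])

```text
clock: 2.9
tcp_pos: [578.0, -45.5, 161.2]
ee_rot: [0.0, 0.996, -0.085, 0.0]
contact_force: [0.2, -1.0, 0.2]
gripper_width: -0.1
```

```bash
python3 -c "
from h import *
plan([*c2w(0,-95),150])"
```

```text
t 2.9 tcp [578.  -45.5 161.2] ang -0.171 tilt [ 0.001 -0.    -1.   ] F [ 0.2 -1.   0.2] w -0.1
target [595.8  -8.1 150. ] n 1
[1.13, -3.99, 1.12, -0.06]
```

Call:
arm_command([
  [1.1, -4.0, 1.1, -0.06, 1],
  [0, 0, 0, 0, 1],
])

```text
clock: 3.1
tcp_pos: [596.3, -2.2, 149.2]
ee_rot: [-0.002, 0.999, -0.052, -0.0]
contact_force: [-0.1, -0.4, 0.8]
gripper_width: 0.2
```

```bash
python3 - <<'E'
from h import *
plan([*c2w(0,-95),80])
s=robot.read_state()
p=snap('wrist','w1.png')
M=np.array(p['mount']);print(np.round(M,2))
for t in ['bolt_right_top','bolt_middle_top','bail_right_bar']:
    r=robot.pinpoint(t,p); print(t,[(np.round(d['point'],1),round(d['conf'],2)) for d in r[:2]])
E
```

```text
t 3.1 tcp [596.3  -2.2 149.2] ang -0.103 tilt [ 0.     0.004 -1.   ] F [-0.1 -0.4  0.8] w 0.2
target [595.8  -8.1  80. ] n 2
[0.01, 0.3, 3.46, 0.004]
[0.01, 0.3, 3.46, 0.004]
[[   1.     -0.      0.      0.68]
 [   0.      0.96    0.29  -72.88]
 [  -0.     -0.29    0.96 -143.56]
 [   0.      0.      0.      1.  ]]
bolt_right_top [(array([593.2,  -9.1,  69.2]), 0.96), (array([637.6, -13.3,  46. ]), 0.58)]
bolt_middle_top [(array([607.6,  86.9,  67.3]), 0.91)]
bail_right_bar [(array([507.6,   6.1,  83.5]), 0.68), (array([607.7,  86.4,  66.7]), 0.5)]
```

View pics/w1.png

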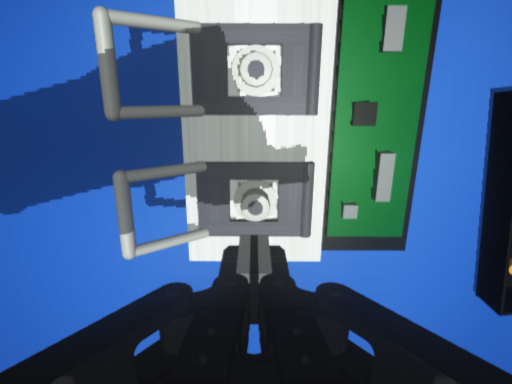

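Call:
arm_command([
  [0, 0.3, 3.4, 0.004, 1],
  [0, 0.2, 3.4, 0, 1],
  [0, 0, 0.4, 0, 1],
  [0, 0, 0, 0, 1],
])

```text
clock: 3.7
tcp_pos: [593.9, -15.6, 78.3]
ee_rot: [0.0, 0.998, -0.059, -0.001]
contact_force: [-0.1, 0.6, 0.5]
gripper_width: 0.2
```

```bash
python3 -c "
from h import *
plan([*c2w(0,-95),72])"
```

```text
t 3.7 tcp [593.9 -15.6  78.3] ang -0.119 tilt [-0.001 -0.    -1.   ] F [-0.1  0.6  0.5] w 0.2
target [595.8  -8.1  72. ] n 1
[0.11, -0.76, 0.63, -0.008]
```

Call:
arm_command([
  [0.1, -0.75, 0.7, -0.008, 1],
  [0, 0, 0, 0, 1],
  [0, 0, 0.2, 0, 1],
  [0, 0, 0, 0, 1],
])

```text
clock: 4.1
tcp_pos: [596.4, -7.0, 69.7]
ee_rot: [0.0, 0.999, -0.054, 0.0]
contact_force: [-0.0, 0.5, 0.4]
gripper_width: -0.1
```

Call:
arm_command([
  [0, 0, 0.2, 0, 1],
  [0, 0, 0, 0, 1],
])

```text
clock: 4.3
tcp_pos: [596.2, -7.2, 67.3]
ee_rot: [0.0, 0.999, -0.055, -0.0]
contact_force: [-0.9, 0.5, -0.5]
gripper_width: 0.0
```

Call:
arm_command([
  [0, 0, 0.2, 0, 1],
  [0, 0, 0, 0, 1],
])

```text
clock: 4.5
tcp_pos: [596.2, -7.2, 65.2]
ee_rot: [0.0, 0.999, -0.055, -0.0]
contact_force: [-0.4, -0.1, -0.0]
gripper_width: 0.1
```

Call:
arm_command([
  [0, 0, 0.2, 0, 1],
  [0, 0, 0, 0, 1],
])

```text
clock: 4.7
tcp_pos: [596.2, -7.1, 63.1]
ee_rot: [-0.0, 0.999, -0.055, -0.0]
contact_force: [0.4, -0.2, -0.2]
gripper_width: -0.1
```

Call:
arm_command([
  [0, 0, 0.2, 0, 1],
  [0, 0, 0, 0, 1],
])

```text
clock: 4.9
tcp_pos: [596.2, -7.0, 61.1]
ee_rot: [-0.0, 0.999, -0.054, -0.0]
contact_force: [0.3, -0.1, -0.9]
gripper_width: 0.0
```

```bash
python3 - <<'E'
from h import *
st()
p=snap('wrist','w2.png')
r=robot.pinpoint('bolt_right_top',p);print(r[:2])
p=snap('side','s2.png')
cv2.imwrite('pics/s2z.png',cv2.resize(p['frame'][140:300,120:300,::-1],None,fx=4,fy=3.7))
E
```

```text
t 4.9 tcp [596.2  -7.   61.1] ang -0.109 tilt [-0.  0. -1.] F [ 0.3 -0.1 -0.9] w 0.0
[]
```

View pics/w2.png

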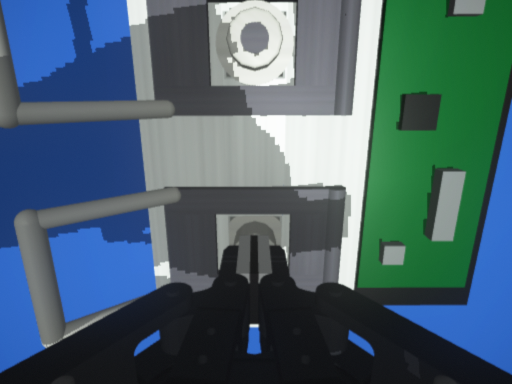

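View pics/s2z.png

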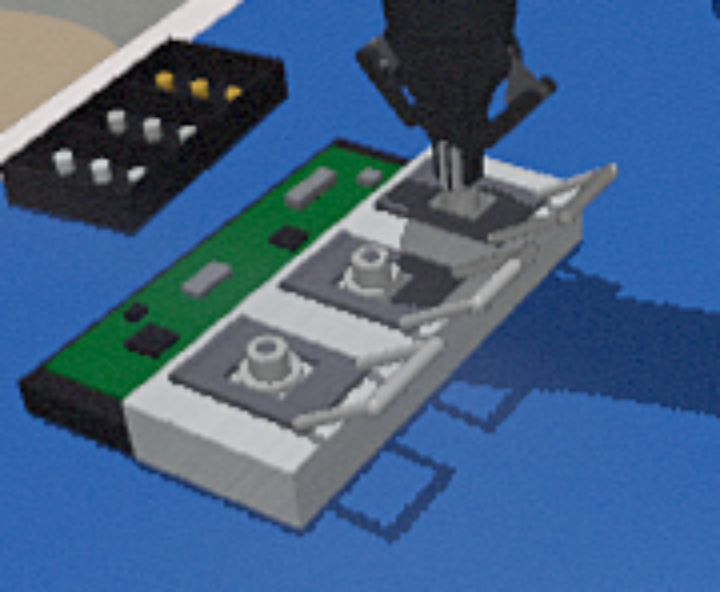

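Side view: the fingers stand where the right head was, with its collar near (460,200), and the head has gone down to about 61 mm with hardly any force. I'll go on to its stop.

Call:
arm_command([
  [0, 0, 0.2, 0, 1],
  [0, 0, 0, 0, 1],
])

```text
clock: 5.25
tcp_pos: [596.2, -7.0, 59.1]
ee_rot: [-0.0, 0.999, -0.054, -0.0]
contact_force: [-0.1, 0.7, 0.1]
gripper_width: -0.1
```

Call:
arm_command([
  [0, 0, 0.2, 0, 1],
  [0, 0, 0, 0, 1],
])

```text
clock: 5.45
tcp_pos: [596.2, -7.1, 57.2]
ee_rot: [-0.0, 0.999, -0.054, -0.0]
contact_force: [0.0, 0.6, 0.3]
gripper_width: -0.1
```

Call:
arm_command([
  [0, 0, 0.1, 0, 1],
  [0, 0, 0, 0, 1],
])

```text
clock: 5.65
tcp_pos: [596.3, -7.1, 57.1]
ee_rot: [0.0, 0.999, -0.054, 0.0]
contact_force: [-3.9, 1.0, 10.0]
gripper_width: 0.0
```

Call:
arm_command([
  [0, 0, 0.1, 0, 1],
  [0, 0, 0, 0, 1],
])

```text
clock: 5.85
tcp_pos: [596.3, -7.1, 57.0]
ee_rot: [0.0, 0.999, -0.054, 0.0]
contact_force: [-6.4, -0.5, 20.6]
gripper_width: -0.1
```

Call:
arm_command([
  [0, 0, -2.8, 0, 1],
  [0, -3.2, 0, 0, 1],
  [0, -3.2, 0, 0, 1],
  [0, -3.1, 0, 0, 1],
  [0, 0, 0, 0, 1],
])

```text
clock: 6.35
tcp_pos: [606.6, 93.7, 83.5]
ee_rot: [-0.002, 0.999, -0.051, 0.0]
contact_force: [-0.3, 0.2, -0.3]
gripper_width: -0.3
```

```bash
python3 - <<'E'
from h import *
plan([*c2w(0,0),70])
p=snap('wrist','w3.png')
for t in ['bolt_right_top','bolt_middle_top','bolt_left_top']:
  r=robot.pinpoint(t,p);print(t,[(np.round(d['point'],1),round(d['conf'],2)) for d in r[:2]])
E
```

```text
t 6.35 tcp [606.6  93.7  83.5] ang -0.103 tilt [ 0.001  0.004 -1.   ] F [-0.3  0.2 -0.3] w -0.3
target [606.3  86.3  70. ] n 1
[0.04, 0.74, 1.35, 0.008]
bolt_right_top [(array([523. , 193.3,  84.3]), 0.47)]
bolt_middle_top []
bolt_left_top [(array([619.3, 178.5,  63. ]), 0.69)]
```

Call:
arm_command([
  [0, 0, 1.2, 0, 1],
  [0, 0, 0, 0, 1],
  [0, 0, 0, 0, 1],
])

```text
clock: 6.85
tcp_pos: [606.1, 86.6, 70.6]
ee_rot: [0.0, 0.998, -0.055, -0.001]
contact_force: [0.0, 0.6, 0.6]
gripper_width: 0.4
```

Call:
arm_command([
  [0, 0, 0.2, 0, 1],
  [0, 0, 0.2, 0, 1],
  [0, 0, 0, 0, 1],
])

```text
clock: 7.15
tcp_pos: [606.6, 87.3, 67.1]
ee_rot: [0.0, 0.999, -0.055, -0.0]
contact_force: [-0.2, 0.2, -0.7]
gripper_width: 0.0
```

Call:
arm_command([
  [0, 0, 0.2, 0, 1],
  [0, 0, 0, 0, 1],
])

```text
clock: 7.35
tcp_pos: [606.6, 87.4, 65.3]
ee_rot: [-0.0, 0.999, -0.054, 0.0]
contact_force: [-0.3, 0.2, -0.4]
gripper_width: -0.3
```

Call:
arm_command([
  [0, 0, 0.1, 0, 1],
  [0, 0, 0, 0, 1],
])

```text
clock: 7.55
tcp_pos: [606.7, 87.4, 65.1]
ee_rot: [0.0, 0.999, -0.055, 0.0]
contact_force: [-1.8, -0.3, 9.3]
gripper_width: -0.0
```

Call:
arm_command([
  [0, 0, 0.1, 0, 1],
  [0, 0, 0, 0, 1],
])

```text
clock: 7.75
tcp_pos: [606.7, 87.4, 65.1]
ee_rot: [0.0, 0.999, -0.055, 0.001]
contact_force: [-5.6, -1.2, 18.8]
gripper_width: 0.3
```

Call:
arm_command([
  [0, 0, -2.0, 0, 1],
  [0, -3.2, 0, 0, 1],
  [0, -3.2, 0, 0, 1],
  [0, -3.1, 0, 0, 1],
  [0, 0, 0, 0, 1],
])

```text
clock: 8.25
tcp_pos: [616.4, 188.3, 83.5]
ee_rot: [-0.002, 0.999, -0.051, 0.0]
contact_force: [-0.2, 0.4, 0.8]
gripper_width: -0.1
```

Call:
arm_command([
  [0, 0, 1.2, 0, 1],
  [0, 0, 0, 0, 1],
  [0, 0, 0, 0, 1],
])

```text
clock: 8.55
tcp_pos: [616.6, 180.0, 70.5]
ee_rot: [0.001, 0.998, -0.055, -0.001]
contact_force: [-0.2, -0.1, 0.6]
gripper_width: 0.0
```

Call:
arm_command([
  [0, 0, 0.2, 0, 1],
  [0, 0, 0.2, 0, 1],
  [0, 0, 0, 0, 1],
])

```text
clock: 8.85
tcp_pos: [617.0, 181.4, 67.2]
ee_rot: [0.0, 0.999, -0.055, -0.0]
contact_force: [0.3, -1.1, -0.8]
gripper_width: 0.2
```

Call:
arm_command([
  [0, 0, 0.2, 0, 1],
  [0, 0, 0, 0, 1],
])

```text
clock: 9.05
tcp_pos: [617.0, 181.6, 65.3]
ee_rot: [0.0, 0.999, -0.055, 0.0]
contact_force: [0.9, 0.5, -0.2]
gripper_width: -0.1
```

Call:
arm_command([
  [0, 0, 0.2, 0, 1],
  [0, 0, 0, 0, 1],
])

```text
clock: 9.25
tcp_pos: [617.1, 181.8, 65.1]
ee_rot: [0.0, 0.999, -0.055, 0.001]
contact_force: [-5.8, -2.7, 17.6]
gripper_width: -0.2
```

Call:
arm_command([
  [0, 0, -4.5, 0, 1],
  [0, 0, -4.0, 0, 1],
  [0, 0, 0, 0, 1],
])

```text
clock: 9.55
tcp_pos: [619.7, 183.3, 154.0]
ee_rot: [-0.002, 0.999, -0.054, 0.004]
contact_force: [-0.8, -0.1, -0.2]
gripper_width: 0.2
```

```bash
python3 - <<'E'
from h import *
plan([*c2w(-88,-95),150],step=42)
E
```

```text
t 9.55 tcp [619.7 183.3 154. ] ang -0.109 tilt [ 0.009  0.003 -1.   ] F [-0.8 -0.1 -0.2] w 0.2
target [508.4   1.6 150. ] n 6
[-1.52, 3.21, 0.07, 0.0]
[-1.51, 3.21, 0.07, 0.0]
[-1.51, 3.21, 0.07, 0.0]
[-1.51, 3.21, 0.07, 0.0]
[-1.51, 3.21, 0.07, 0.0]
[-1.51, 3.21, 0.07, 0.0]
```

Call:
arm_command([
  [-1.5, 3.2, 0, 0, 0.2],
  [-1.5, 3.2, 0, 0, 0.2],
  [-1.5, 3.2, 0, 0, 0.2],
  [-1.5, 3.2, 0, 0, 0.2],
  [-1.5, 3.2, 0, 0, 0.2],
])

```text
clock: 10.05
tcp_pos: [524.0, 29.9, 148.1]
ee_rot: [-0.0, 0.999, -0.054, 0.0]
contact_force: [-0.3, -0.6, -0.1]
gripper_width: 34.3
```

Call:
arm_command([
  [-1.4, 3.0, 0, 0, 0.2],
  [0, 0, 0, 0, 0.2],
  [0, 0, 0, 0, 0.2],
  [0, 0, 0, 0, 0.2],
])

```text
clock: 10.45
tcp_pos: [508.3, 3.6, 148.3]
ee_rot: [-0.0, 0.999, -0.054, 0.0]
contact_force: [0.7, 0.8, 0.4]
gripper_width: 34.3
```

```bash
python3 - <<'E'
from h import *
plan([*c2w(-88,-95),66],step=42)
p=snap('wrist','w4.png')
for t in ['bail_right_bar','bolt_right_top','hinge_right','bail_middle_bar']:
  r=robot.pinpoint(t,p);print(t,[(np.round(d['point'],1),round(d['conf'],2)) for d in r[:2]])
E
```

```text
t 10.45 tcp [508.3   3.6 148.3] ang -0.108 tilt [ 0.001  0.001 -1.   ] F [0.7 0.8 0.4] w 34.3
target [508.4   1.6  66. ] n 2
[0.01, 0.1, 4.12, 0.001]
[0.01, 0.1, 4.12, 0.001]
bail_right_bar [(array([507.8,   4.8,  86.1]), 0.94)]
bolt_right_top []
hinge_right [(array([637.1, -11.9,  46.2]), 0.79), (array([649.1,  82.9,  50. ]), 0.74)]
bail_middle_bar [(array([520. ,  91.6,  82.4]), 0.69)]
```

View pics/w4.png

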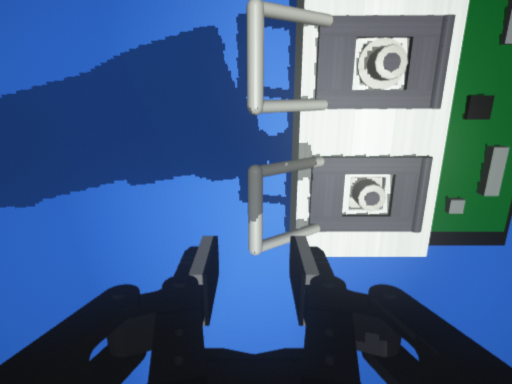

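The wrist view shows the right bail's bar at column 255, rows 170–250, centred between the pads. The right head (371,195) sits lower than the middle one. I'll go down now.

Call:
arm_command([
  [0, 0, 3.0, 0, 0.2],
  [0, 0, 3.0, 0, 0.2],
  [0, 0, 2.2, 0, 0.2],
  [0, 0, 0, 0, 0.2],
  [0, 0, 0, 0, 0.2],
])

```text
clock: 11.2
tcp_pos: [507.8, 3.0, 66.5]
ee_rot: [-0.0, 0.999, -0.054, -0.0]
contact_force: [-0.7, 0.2, 1.0]
gripper_width: 33.8
```

```bash
python3 - <<'E'
from h import *
plan([*c2w(-88,-95),66],step=42)
p=snap('wrist','w5.png')
p=snap('side','s5.png')
cv2.imwrite('pics/s5z.png',cv2.resize(p['frame'][140:300,140:320,::-1],None,fx=4,fy=3.7))
E
```

```text
t 11.2 tcp [507.8   3.   66.5] ang -0.108 tilt [-0.001  0.    -1.   ] F [-0.7  0.2  1. ] w 33.8
target [508.4   1.6  66. ] n 1
[0.07, 0.13, 0.05, 0.002]
```

View pics/w5.png

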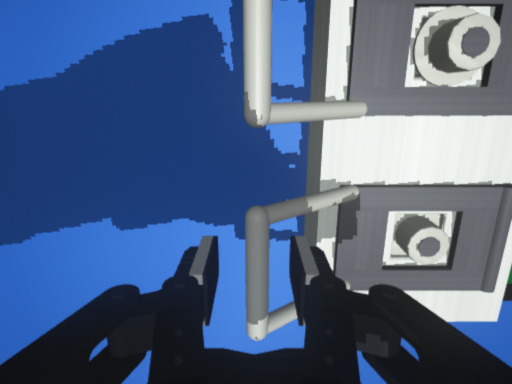

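View pics/s5z.png

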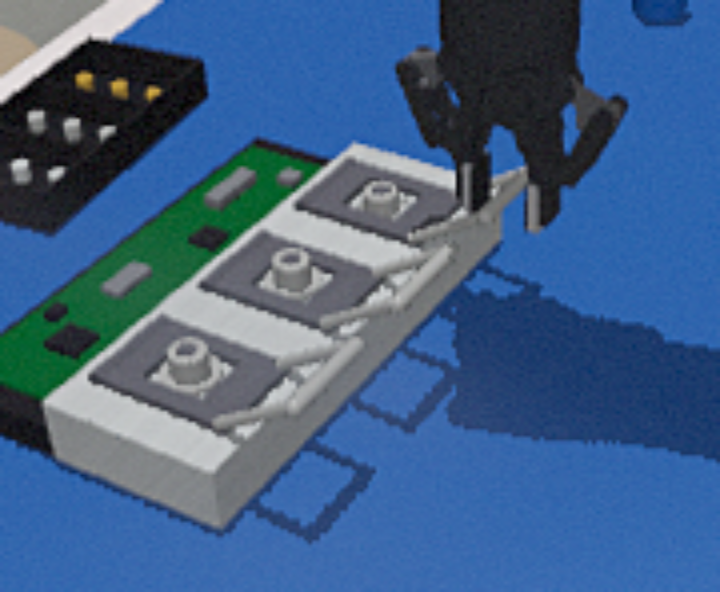

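Both views show the pads straddling the right bail's bar at about (257,270) in the wrist view, and the right head is clearly lower than the other two. Closing.

Call:
arm_command([
  [0, 0, 0, 0, 1],
  [0, 0, 0, 0, 1],
  [0, 0, 0, 0, 1],
  [0, 0, 0, 0, 1],
  [0, 0, 0, 0, 1],
])

```text
clock: 11.8
tcp_pos: [509.1, 2.6, 67.0]
ee_rot: [-0.0, 0.999, -0.055, 0.001]
contact_force: [5.3, -1.6, 4.8]
gripper_width: 7.8
```

```bash
python3 - <<'E'
from h import *
p,a=st()
# arc of bar about hinge in carrier plane: bar rel hinge (-128, 37) ; lift to .79
b=np.array([-128.,37.]); prev=b
tot=0.78;n=16
for i in range(1,n+1):
    t=tot*i/n; c,s=np.cos(t),np.sin(t)
    # front edge rises: rotate so z increases
    q=np.array([b[0]*c+b[1]*s, -b[0]*s+b[1]*c]); d=q-prev; prev=q
    print(round(t,2),'x %.2f z %.2f'%(d[0]/10,-d[1]/10), np.round(q-b,1))
E
```

```text
t 11.8 tcp [509.1   2.6  67. ] ang -0.109 tilt [ 0.003  0.    -1.   ] F [ 5.3 -1.6  4.8] w 7.8
0.05 x 0.20 z -0.62 [2.  6.2]
0.1 x 0.23 z -0.61 [ 4.2 12.3]
0.15 x 0.25 z -0.60 [ 6.8 18.3]
0.2 x 0.28 z -0.58 [ 9.6 24.1]
0.24 x 0.31 z -0.57 [12.7 29.8]
0.29 x 0.34 z -0.55 [16.1 35.3]
0.34 x 0.37 z -0.54 [19.8 40.7]
0.39 x 0.39 z -0.52 [23.7 45.9]
0.44 x 0.42 z -0.50 [27.8 50.9]
0.49 x 0.44 z -0.48 [32.2 55.6]
0.54 x 0.46 z -0.46 [36.9 60.2]
0.58 x 0.48 z -0.43 [41.7 64.5]
0.63 x 0.51 z -0.41 [46.8 68.6]
0.68 x 0.52 z -0.38 [52.  72.4]
0.73 x 0.54 z -0.36 [57.4 76. ]
0.78 x 0.56 z -0.33 [63.  79.3]
```

Call:
arm_command([
  [0.2, 0, -0.6, 0, 1],
  [0.23, 0, -0.6, 0, 1],
  [0.25, 0, -0.6, 0, 1],
  [0, 0, 0, 0, 1],
])

```text
clock: 12.2
tcp_pos: [514.9, 1.9, 84.4]
ee_rot: [-0.0, 0.999, -0.055, 0.0]
contact_force: [5.8, -1.0, -5.9]
gripper_width: 7.9
```

```bash
python3 - <<'E'
from h import *
st()
p=snap('wrist','w6.png')
p=snap('side','s6.png')
cv2.imwrite('pics/s6z.png',cv2.resize(p['frame'][140:300,140:320,::-1],None,fx=4,fy=3.7))
E
```

```text
t 12.2 tcp [514.9   1.9  84.4] ang -0.109 tilt [ 0.  0. -1.] F [ 5.8 -1.  -5.9] w 7.9
```

View pics/w6.png

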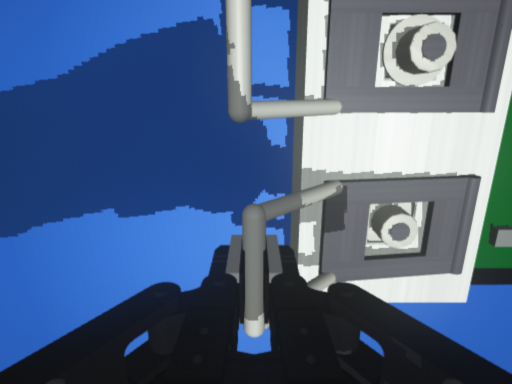

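View pics/s6z.png

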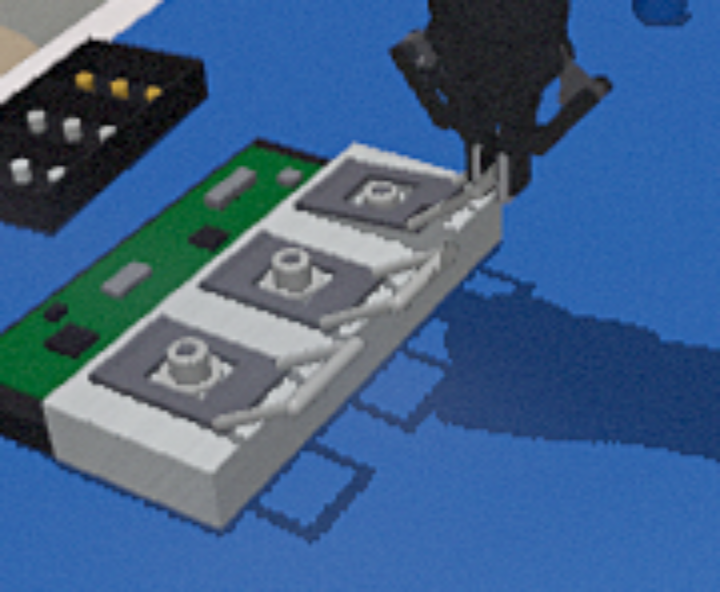

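The wrist view shows the bar (255,270) between the pads, the right cover edge slightly raised and a steady downward load of about 6 N, so it is coming up. I'll follow the arc.

Call:
arm_command([
  [0.28, 0, -0.58, 0, 1],
  [0.31, 0, -0.57, 0, 1],
  [0.34, 0, -0.55, 0, 1],
  [0, 0, 0, 0, 1],
])

```text
clock: 12.7
tcp_pos: [523.2, 1.0, 101.1]
ee_rot: [-0.0, 0.999, -0.054, -0.001]
contact_force: [2.6, 1.1, -4.8]
gripper_width: 7.9
```

Call:
arm_command([
  [0.37, 0, -0.54, 0, 1],
  [0.39, 0, -0.52, 0, 1],
  [0.42, 0, -0.5, 0, 1],
  [0, 0, 0, 0, 1],
])

```text
clock: 13.1
tcp_pos: [534.5, -0.3, 117.4]
ee_rot: [0.0, 0.999, -0.054, -0.001]
contact_force: [-6.8, 3.2, -1.6]
gripper_width: 7.9
```

```bash
python3 - <<'E'
from h import *
st()
p=snap('wrist','w7.png')
E
```

```text
t 13.1 tcp [ 5.345e+02 -3.000e-01  1.174e+02] ang -0.109 tilt [-0.002 -0.    -1.   ] F [-6.8  3.2 -1.6] w 7.9
```

View pics/w7.png

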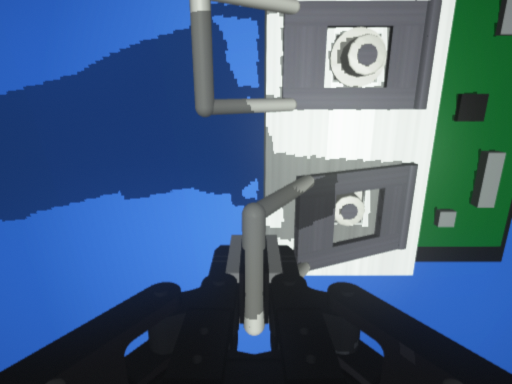

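Call:
arm_command([
  [0.4, 0, -0.5, 0, 1],
  [0.43, 0, -0.48, 0, 1],
  [0.45, 0, -0.46, 0, 1],
  [0, 0, 0, 0, 1],
])

```text
clock: 13.55
tcp_pos: [547.9, -1.7, 132.3]
ee_rot: [0.0, 0.999, -0.054, -0.001]
contact_force: [-6.8, 2.6, 2.8]
gripper_width: 7.8
```

Call:
arm_command([
  [0.5, 0, -0.42, 0, 1],
  [0.5, 0, -0.4, 0, 1],
  [0.52, 0, -0.38, 0, 1],
  [0, 0, 0, 0, 1],
])

```text
clock: 13.95
tcp_pos: [562.6, -3.2, 144.3]
ee_rot: [0.0, 0.999, -0.054, -0.001]
contact_force: [-8.7, 2.6, 4.5]
gripper_width: 7.4
```

```bash
cat > chk.py <<'E'
from h import *
import sys
k=sys.argv[1]
t,a=st()
h=c2w(40,-95); d=(t[:2]-h)@np.array([np.cos(YAW),np.sin(YAW)]); z=t[2]+19-48
print('angle est',np.arctan2(z,-d)-np.arctan2(37,128),'radius',np.hypot(z,d))
p=snap('wrist','w%s.png'%k)
for n in ['bail_right_bar']:
  r=robot.pinpoint(n,p);print(n,[(np.round(d['point'],1),round(d['conf'],2)) for d in r[:2]])
p=snap('side','s%s.png'%k)
for n in ['bail_right_bar']:
  r=robot.pinpoint(n,p);print(n,[(np.round(d['point'],1),round(d['conf'],2)) for d in r[:2]])
cv2.imwrite('pics/s%sz.png'%k,cv2.resize(p['frame'][120:300,130:330,::-1],None,fx=4,fy=3.3))
E
python3 chk.py 8
```

```text
t 13.95 tcp [562.6  -3.2 144.3] ang -0.109 tilt [-0.002  0.    -1.   ] F [-8.7  2.6  4.5] w 7.4
angle est 0.7215351395540964 radius 136.77745769920998
bail_right_bar [(array([ 5.617e+02, -3.000e-01,  1.579e+02]), 0.71)]
bail_right_bar [(array([561.1,  -4.4, 157. ]), 0.63)]
```

View pics/s8z.png

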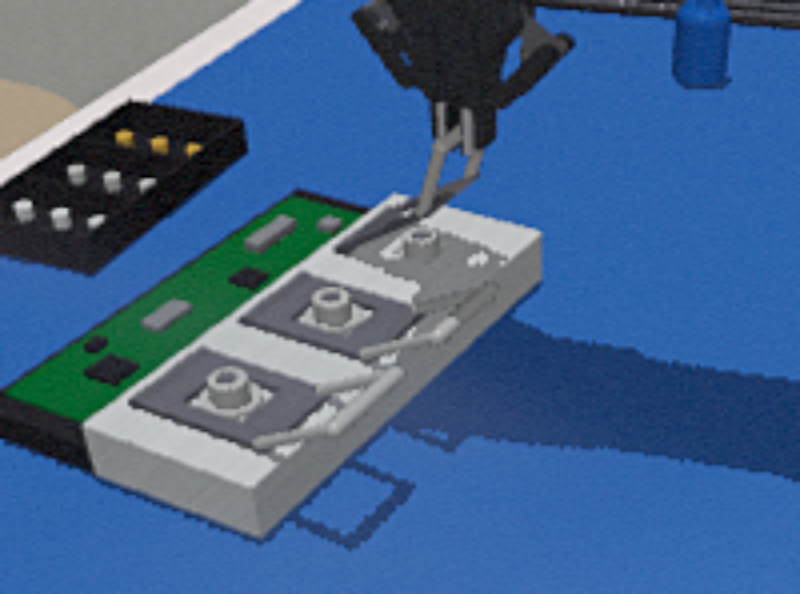

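View pics/w8.png

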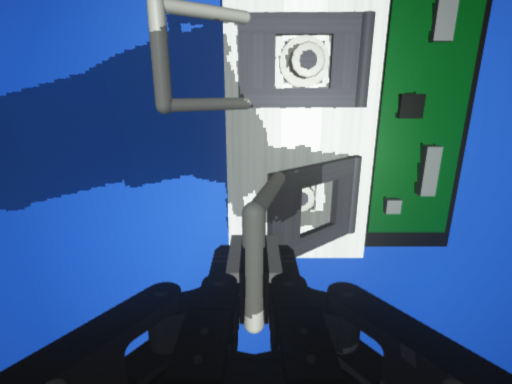

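Call:
arm_command([
  [0.3, 0, -0.1, 0, 1],
  [0.3, 0, -0.1, 0, 1],
  [0, 0, 0, 0, 1],
  [0, 0, 0, 0, 1],
  [0, 0, 0, 0, 1],
])

```text
clock: 14.65
tcp_pos: [566.1, -3.6, 146.5]
ee_rot: [0.0, 0.999, -0.054, -0.003]
contact_force: [-17.1, 4.3, 16.4]
gripper_width: 7.4
```

```bash
python3 chk.py 9
```

```text
t 14.65 tcp [566.1  -3.6 146.5] ang -0.108 tilt [-0.006 -0.    -1.   ] F [-17.1   4.3  16.4] w 7.4
angle est 0.7518876108854234 radius 136.75347006807013
bail_right_bar [(array([566. ,   1.1, 160.2]), 0.82)]
bail_right_bar [(array([570.5,  -1.5, 160. ]), 0.86)]
```

View pics/s9z.png

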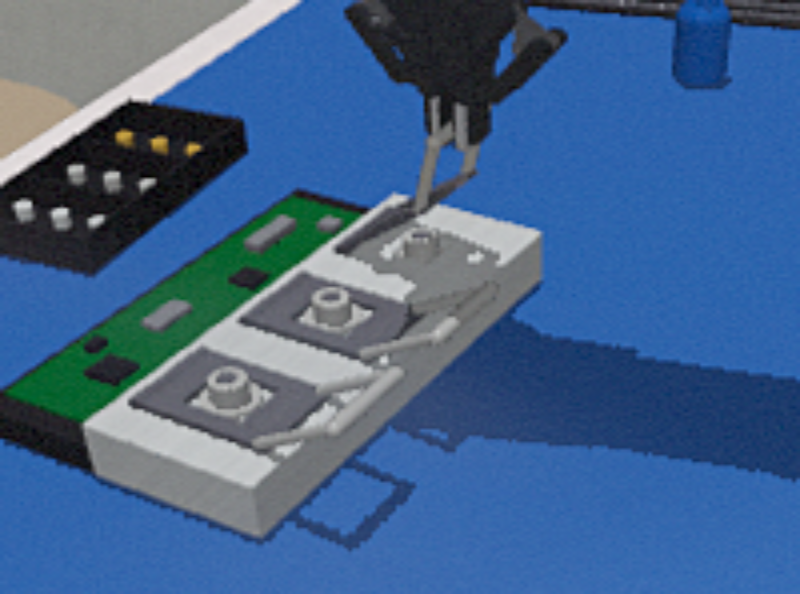

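Call:
arm_command([
  [-0.15, 0, -0.15, 0, 1],
  [0, 0, 0, 0, 1],
  [0, 0, 0, 0, 1],
  [0, 0, 0, 0, 1],
])

```text
clock: 15.25
tcp_pos: [567.2, -3.7, 147.7]
ee_rot: [0.0, 0.999, -0.054, -0.001]
contact_force: [-8.2, 3.4, 5.4]
gripper_width: 7.8
```

```bash
python3 chk.py 10; python3 - <<'E'
from h import *
st()
p=robot.camera('side')
for t in ['reel','bottle','driver','bail_left_bar','bail_middle_bar','bolt_right_top','bolt_middle_top']:
  r=robot.pinpoint(t,p);print(t,[(np.round(d['point']),round(d['conf'],2)) for d in r[:1]])
st()
E
```

```text
t 15.25 tcp [567.2  -3.7 147.7] ang -0.109 tilt [-0.001  0.    -1.   ] F [-8.2  3.4  5.4] w 7.8
angle est 0.7626733005296525 radius 137.2599285767903
bail_right_bar [(array([562.9,  -2.1, 163.1]), 0.62)]
bail_right_bar [(array([571.1,  -1. , 161.3]), 0.78)]
t 15.45 tcp [567.1  -3.7 147.6] ang -0.109 tilt [-0.001  0.    -1.   ] F [-7.2  1.8  5.7] w 7.6
reel [(array([414., 323.,   1.]), 0.8)]
bottle [(array([ 545., -414.,   -1.]), 0.57)]
driver [(array([614., 364.,  -6.]), 0.89)]
bail_left_bar [(array([528., 189.,  85.]), 0.68)]
bail_middle_bar [(array([521., 100.,  83.]), 0.55)]
bolt_right_top [(array([595., -11.,  56.]), 0.55)]
bolt_middle_top [(array([607.,  85.,  66.]), 0.46)]
t 15.85 tcp [567.1  -3.7 147.6] ang -0.109 tilt [-0.001  0.    -1.   ] F [-8.   3.6  5.9] w 7.8
```

View pics/w10.png

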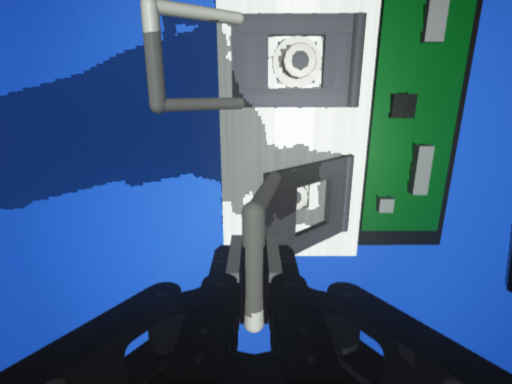

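The bar (255,265) is between the pads and everything is steady. The cover is open about 0.75 rad, and the reel, bottle, screwdriver and other covers are in place. Handing in.

```bash
python3 -c "
from h import *
st();print(robot.close_job());st()"
```

```text
t 15.85 tcp [567.1  -3.7 147.6] ang -0.109 tilt [-0.001  0.    -1.   ] F [-8.   3.6  5.9] w 7.8
the job is handed in; nothing more can be done
None
the job is handed in; nothing more can be done
```

The right bolt is the loose one. I handed the job in at 15.85 s, still gripping the right bail with its cover held open at about 0.75 rad (43 degrees).

- **Tapping:** I tapped all three heads before lifting anything. The right bolt sank 10 mm, stopping at 57 mm. The middle and left bolts each stopped hard after about 2 mm, at 65.1 mm.
- **Cover angle:** The estimate from the tool pose was 0.76 rad. Camera readings of the bar gave similar values but differed by up to 8 mm in x, so the angle is approximate and well inside 0.6–1.0 rad.
- **Grip:** The arm was still and the wrist camera showed the bar between the pads. The measured opening was 7.8 mm on a 10 mm bar, which I can't explain. A small leftover force of about 10 N at the wrist remained.
- **Everything else:** The left and middle bails were at their shut positions. The reel, bottle and screwdriver were within about 5 mm of their first readings, which is within measuring error. I saw no failed check, and the hand-in gave no verdict.

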